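Clear the reader and hold the ball tray over it

ROBOT

A 7-joint arm with a two-finger parallel gripper is mounted at the origin on the work surface. World frame = base frame: x ahead of the robot, y to its left, z up, the work surface at z = 0. Lengths are in m, angles in rad, forces in N, time in s.
With the tool pointing down it reaches from about 0.4 to 0.9 m from the base axis. Payload 5.6 kg.
Tool frame: the origin (TCP) lies midway between the tips of the shut fingers; the grasp point (between the pads) lies 19 mm behind it; y points along the fingers, z is the direction in which the jaws open and shut, and the axes are right-handed (so a half turn about y gives the same grasp; the last joint's range is limited). The gripper opens to 92 mm and grips with 3 to 60 N. Pads are 20 mm wide; open, the fingers measure 128 mm over their backs; the gripper's body (75 mm by 189 mm) begins 69 mm behind the grasp point.
Start: joints at [1.097, 0.468, -0.012, 1.603, 0.006, 1.071, -0.056], TCP at [0.271, -0.591, 0.215] pointing down, gripper open.
Joint ranges: [-2.53, 2.53], [-0.31, 2.02], [-1.57, 1.55], [0.28, 2.44], [-1.29, 4.43], [0.15, 1.84], [-2.92, 2.92]. Speed limits (rad/s): [2.57, 2.57, 3.14, 3.14, 3.14, 3.14, 3.14].

INTERFACE

Orientations are given as a 3x3 rotation matrix whose columns are the frame's x, y, z axes.
In Python, from station import env, effector, solver, viewer, workorder, search_frame, tip_of gives the robot as it stands. Calls block until the motion is done:
- env.reach(position, orientation): joint-space move of the TCP to a pose.
- env.movel(position, frame=None, rate=0.15): straight line of the TCP; frame=None keeps the orientation; rate is the mean speed in m/s.
- env.goto_joints(angles): joint-space move.
- effector.release() and effector.grasp(squeeze=None): open the fingers fully, or close them until they stop; squeeze is the grip in N (None keeps the last).
- env.pause(seconds).
- solver.inverse_kinematics(position, orientation): joint angles nearest the present ones, or None.
- env.sense(): the state.
- viewer.read_camera(name): name is "side" or "top" or "wrist"; returns (picture, depth): 480x640x3 uint8, red, green, blue; 480x640 float32, m along the optical axis (not along the pixel's ray), 0 where there is no reading.
- viewer.camera_info(name): a dict with "intrinsics" (3x3 intrinsics, pixels), "eye" and "rotation" of the camera in the world; the wrist camera has in their place "T_tool_cam" (4x4, takes a point from camera to tool coordinates, whose origin is the TCP and whose axes are the tool frame's). Camera axes: x right, y up, looking along -z (the intrinsics and any distortion apply to the point x, -y, -z); pixel columns grow to the right and rows downward; lengths in m; the calibration is good to about 2 mm. The wrist camera is an equidistant fisheye: a pixel r from the principal point sees the ray r / f radians off the axis. A picture is of the moment at which its call begins: read the wrist's pose just before it. camera_info takes no time and is no camera call.
A pose or a line that the arm cannot do raises env.PlanningError and nothing moves.
- workorder.finish_job(): hands the job in, once; it reports no verdict.
Trained networks look in the newest picture that a camera, given by its name, has taken for a name from the list of things; names that differ only in an ending like _2 or _b are one class to them, and where a whole thing is asked for, a point or a joint stands for the part that bears it (a point fixed in the world has none). Each returns a list of dicts, best first, with "score" (0 to 1); they miss things now and then, are a little off and sometimes report something else, mostly with a low value. They report only what shows in the picture. A call takes as long as a camera call. They do not tell look-alikes from the thing itself.
- search_frame(camera, name): "at" ([x, y, z] in m, in world coordinates, good to about 4 mm: the middle of the surface that is visible of it).
- tip_of(camera, name): "at" ([x, y, z] in m, in world coordinates, good to about 4 mm: a listed point, or the origin of a listed thing).
The state is a dict: "t": time; "joint_positions": joint angles; "joint_velocities": joint speeds; "tau": joint torques, N m; "ee_pos": TCP position; "tcp_rot": TCP orientation; "wrist_force": force on the tool from outside, world axes, zero at the start; "moment": the same for the moment, N m; "gripper_width": finger opening in m.
Only numpy, scipy, OpenCV 4.12 (cv2) and the standard library are available. Lean on these libraries where they do the work, as an engineer would, in place of code of your own. Each camera call takes 0.05 s, during which the arm holds its last target.

TASK

With the scraper block, wipe all four rind chips off the deck of the bench reader into the steel crumb pan joined to it, without touching the chips with the gripper, then stand the scraper upright on the bench again, off the reader and pan, and let go of it. Then pick up the ball tray, which has a fin to grip it by, keep it level enough that the steel ball never leaves its pocket, and hold it still and level with the pocket centred over the reading square in the middle of the deck, about 10 cm above the deck; finish while still holding it there. Leave the bottle, the jar and the bowl where they are.

Things in the scene. Friction and masses are not known exactly. Their poses are not given: they have to be found in the camera images.
- reader: Fixed grey bench reader, a box 180 x 180 mm, 40 mm high, with a flat deck on top (no raised edges), dark glass flush in its middle; origin at the centre of its underside, z up. Its +x side (far from the robot) carries the crumb pan; chips pushed over the deck's +x edge (reader x = 90 mm) fall into it. Turned up to 0.25 rad either way.
- window (a point): centre of the reading square (30 x 30 mm, paler) in the middle of the deck, at deck height (40 mm above the bench, straight above the reader's origin)
- pan (a point): centre of the floor of the crumb pan, an open steel pan fixed to the reader: inside 97 mm along reader x (90 to 187 mm), 194 mm along y (centred), floor 4 mm and walls 26 mm above the bench, lower than the deck
- chip0: hard cheese-rind chip, a small yellowish block 22 x 16 x 9 mm (origin at the centre of its underside, z up at the start), loose on the reader's deck
- chip1: hard cheese-rind chip, a small yellowish block 18 x 18 x 10 mm (origin at the centre of its underside, z up at the start), loose on the reader's deck
- chip2: hard cheese-rind chip, a small yellowish block 16 x 20 x 8 mm (origin at the centre of its underside, z up at the start), loose on the reader's deck
- chip3: hard cheese-rind chip, a small yellowish block 24 x 14 x 10 mm (origin at the centre of its underside, z up at the start), loose on the reader's deck
- scraper: Grey plastic scraper block standing on the bench, about 180 g: a bar 30 mm (its x) x 120 mm (its y) x 22 mm high with upright flat long faces that push the chips; on top of its middle a grip rib 16 mm thick (x), 60 mm long (y), reaching up to z = 75 mm. Origin at the centre of its underside, z up.
- tray: Aluminium ball tray flat on the bench at any yaw, about 320 g: plate 7 mm thick, x = -112 to +88 mm, y = -45 to +45 mm; origin on the underside below its black upright grip fin, 14 mm thick (y), 50 mm long (x = -25 to +25 mm), top at z = 62 mm; with the ball it balances near the fin. Round pocket 40 mm across, 5 mm deep, centre at x = 62 mm, y = 0; z up.
- pocket (a point): point 17 mm above the tray's underside on the pocket's axis (tray x = 62 mm, y = 0): where the ball's centre is when centred in the pocket
- ball_center (a point): centre of the loose steel ball, 30 mm across, 110 g, free to roll about 9 mm any way in the tray's pocket
- bottle_a: bystander: white capped bottle, 48 mm across, 110 mm high, origin at the centre of its underside
- bottle_b: bystander: amber jar with a white cap, 52 mm across, 100 mm high, origin at the centre of its underside
- cup: bystander: white sample bowl, 76 mm across, 60 mm high, origin at the centre of its underside
Not all that is in view belongs to the job. Of the things that look like the part that bears ball_center, the smaller one is meant. Several things look just like the scraper: the one meant starts farthest to the robot's left.

How it is judged:
On the way, in this order (a step that is already met when the one before it is completed fails the run):
1. all four chips lie in the crumb pan (x of chip0 in the frame of reader between 0.089 and 0.189 m and y of chip0 in the frame of reader between -0.1 and 0.1 m and z of each of chip0, chip1, chip2, chip3 in the frame of reader below 0.032 m and x of chip1 in the frame of reader between 0.089 and 0.189 m and y of chip1 in the frame of reader between -0.1 and 0.1 m and x of chip2 in the frame of reader between 0.089 and 0.189 m and y of chip2 in the frame of reader between -0.1 and 0.1 m and x of chip3 in the frame of reader between 0.089 and 0.189 m and y of chip3 in the frame of reader between -0.1 and 0.1 m), for 0.2 s.
2. the scraper stands upright on the bench, off the reader and pan, let go (height (world z) of scraper below 0.01 m and angle between scraper's own z axis and vertical below 0.2 rad and contact force between scraper and reader below 0.02 N and contact force between scraper and the fingers below 0.02 N), for 0.2 s.
3. the tray is lifted clear of the bench with the ball in its pocket (height (world z) of tray above 0.03 m and distance between ball_center and pocket below 0.018 m), for 0.2 s.
At the end, for the whole second after the job is handed in: Chips in the pan; scraper upright on the bench (0.2 rad), off reader and pan, let go; tray held by the gripper alone, still, underside 65-145 mm above the deck, level within 0.09 rad, pocket centre within 25 mm horizontally of the reading square centre, ball within 18 mm of its place (all of step 1 and all of step 2 and distance between ball_center and pocket below 0.018 m and horizontal distance between pocket and window below 0.025 m and z of tray in the frame of window between 0.065 and 0.145 m and angle between tray's own z axis and vertical below 0.09 rad and linear speed of tray below 0.03 m/s and angular speed of tray below 0.2 rad/s and contact force between tray and the fingers above 1 N and contact force between tray and reader below 0.05 N and contact force between tray and scraper below 0.05 N); the arm keeps its last pose, push and grip.
It fails at once if the ball leaves its pocket (distance between ball_center and pocket above 0.02 m).
It fails at once if the gripper touches a chip (contact force between any of chip0, chip1, chip2, chip3 and the fingers above 0.3 N or contact force between any of chip0, chip1, chip2, chip3 and the arm above 0.3 N).
It fails at once if the bottle, jar or bowl is moved (30 mm) or tipped (distance of any of bottle_a, bottle_b, cup from where it was at the start of the episode above 0.03 m or angle between any of bottle_a, bottle_b, cup's own z axis and vertical above 0.4 rad).
It also fails if it takes over 72 s, if anything falls off the work surface, if the arm or the gripper's body presses on something with over 40 N, if the wrist force passes 120 N, or if a joint passes its speed limit or range.

## Working session

There is one attempt and no reset: what is moved stays moved. The work goes in short steps, each a Python script; the robot and the scene stay as the last script left them, time stands still between calls to the robot, and variables do not carry over. Pictures are saved under pics/ and viewed, and the job is handed in when it is done.

```bash
ls; mkdir -p pics; cat > h.py <<'E'
import numpy as np, cv2
from station import env, effector, solver, viewer, workorder, search_frame, tip_of
def save(n,p): cv2.imwrite('pics/'+n, cv2.cvtColor(p,cv2.COLOR_RGB2BGR))
def cloud(cam,d):
    ci=viewer.camera_info(cam);K=np.array(ci['intrinsics']);v,u=np.mgrid[0:480,0:640]
    x=(u-K[0,2])/K[0,0]*d;y=-(v-K[1,2])/K[1,1]*d
    P=np.stack([x,y,-d],-1)
    return P@np.array(ci['rotation']).T+np.array(ci['eye'])
E
python3 - <<'E'
from h import *
for c in('top','side'):
    p,d=viewer.read_camera(c);save(c+'0.png',p);np.savez(c+'0.npz',p=p,d=d)
    print(c,viewer.camera_info(c))
    for n in ['reader','window','pan','chip0','scraper','tray','pocket','ball_center','bottle_a','bottle_b','cup']:
        for f in (search_frame,tip_of):
            try: print(n,f.__name__,[(np.round(q['at'],3).tolist(),round(q['score'],2)) for q in f(c,n)])
            except Exception as e: print(n,f.__name__,e)
print(viewer.camera_info('wrist'));s=env.sense();print(s['t'],s['ee_pos'],s['tcp_rot'])
E
```

```text
pics
top {'intrinsics': array([[606.91451753,   0.        , 327.33314394],
       [  0.        , 606.91451753, 250.52710384],
       [  0.        ,   0.        ,   1.        ]]), 'eye': array([ 0.41591395, -0.03058771,  1.34644837]), 'rotation': array([[-0.02975377,  0.99554621, -0.08945641],
       [-0.99954711, -0.0292307 ,  0.00715187],
       [ 0.00450514,  0.08962869,  0.99596506]])}
reader call [([0.588, -0.001, 0.04], 0.83)]
reader call [([0.533, -0.01, 0.0], 0.65)]
window call [([0.585, -0.003, 0.038], 0.81)]
window call [([0.533, -0.013, 0.034], 0.73)]
pan call [([0.586, -0.003, 0.04], 0.73), ([0.724, -0.272, 0.078], 0.2)]
pan call [([0.667, 0.019, 0.004], 0.73)]
chip0 call [([0.579, -0.037, 0.049], 0.58), ([0.564, 0.031, 0.048], 0.51), ([0.529, -0.039, 0.045], 0.4), ([0.588, 0.001, 0.04], 0.24)]
chip0 call [([0.522, 0.002, 0.038], 0.59), ([0.524, -0.039, 0.037], 0.55), ([0.568, 0.03, 0.039], 0.54), ([0.579, -0.039, 0.04], 0.42)]
scraper call [([0.558, -0.33, 0.021], 0.96), ([0.456, -0.452, 0.022], 0.76), ([0.505, 0.342, 0.009], 0.63)]
scraper call [([0.452, -0.466, 0.001], 
[... 2699 characters left out ...]
[[371.64829954,   0.        , 317.58237575],
       [  0.        , 371.64829954, 230.94097462],
       [  0.        ,   0.        ,   1.        ]]), 'T_tool_cam': array([[ 1.22325909e-03, -9.64043874e-01, -2.65740311e-01,
        -7.46687998e-02],
       [-2.78906623e-04,  2.65740171e-01, -9.64044648e-01,
        -1.69857318e-01],
       [ 9.99999213e-01,  1.25339312e-03,  5.61908596e-05,
         2.07354856e-04],
       [ 0.00000000e+00,  0.00000000e+00,  0.00000000e+00,
         1.00000000e+00]])}
2.3 [ 0.27134943 -0.59065759  0.21460285] [[-9.08679651e-01 -5.21225370e-05  4.17494059e-01]
 [-4.17494056e-01 -6.14987160e-05 -9.08679652e-01]
 [ 7.30380373e-05 -9.99999997e-01  3.41217824e-05]]
```

View pics/top0.png

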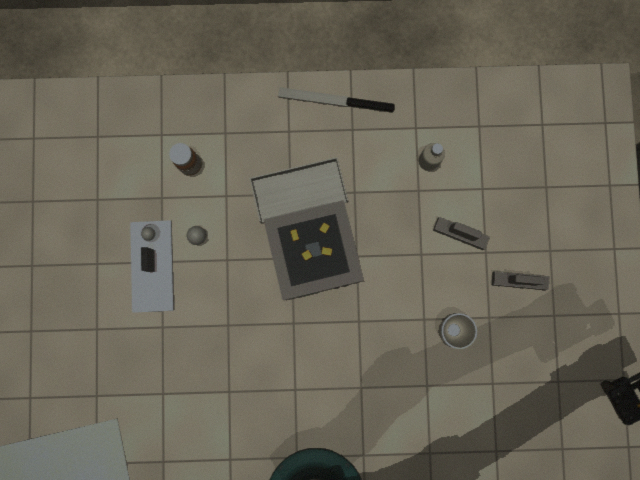

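View pics/side0.png

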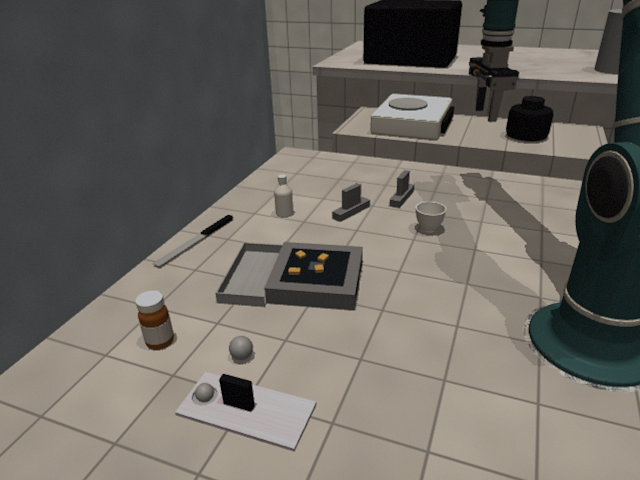

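```bash
cat > m.py <<'E'
from h import *
def rect(pts):
    (c,s,a)=cv2.minAreaRect((pts*1000).astype(np.float32)); return np.round(c,1),np.round(s,1),round(a,1)
def near(P,c,r,lo,hi):
    q=P.reshape(-1,3); m=(np.hypot(q[:,0]-c[0],q[:,1]-c[1])<r)&(q[:,2]>lo)&(q[:,2]<hi); return q[m]
E
python3 - <<'E'
from m import *
for c in('top','side'):
    z=np.load(c+'0.npz');P=cloud(c,z['d'])
    tb=near(P,(0.5,0.15),.05,-.02,.02);print(c,'table z',np.median(tb[:,2]))
    for n,ce,r,lo,hi in [('deck',(.533,-.012),.15,.034,.044),('panwall',(.66,.02),.16,.018,.03),('rib',(.561,-.34),.09,.06,.09),('bar',(.561,-.34),.09,.015,.03),('rib2',(.452,-.466),.09,.06,.09),('bar2',(.452,-.466),.09,.015,.03),('fin',(.52,.346),.06,.05,.075),('tray',(.5,.346),.13,.004,.0115),('ball',(.58,.35),.025,.015,.05),('ball2',(.575,.241),.03,.01,.06),('bottle',(.733,-.279),.05,.03,.13),('jar',(.738,.262),.05,.03,.13),('cup',(.352,-.31),.06,.02,.07),('chips',(.533,-.012),.08,.0445,.06)]:
        q=near(P,ce,r,lo,hi)
        if len(q)<5: print(n,len(q));continue
        print(n,len(q),*rect(q[:,:2]),'zmax',np.round(np.percentile(q[:,2],[50,98]),3))
E
```

```text
top table z -0.0004534067134723818
deck 6247 [536.7  -9.4] [180.5 180.2] 12.1 zmax [0.039 0.043]
panwall 314 [674.6  19.9] [100.3 200.4] 12.4 zmax [0.024 0.029]
rib 245 [ 565.6 -337.1] [61.  17.7] 68.7 zmax [0.073 0.078]
bar 471 [ 565.6 -336.8] [119.7  31.5] 66.3 zmax [0.021 0.028]
rib2 235 [ 457.5 -462.6] [61.2 16.2] 83.0 zmax [0.073 0.078]
bar2 457 [ 457.6 -462.2] [121.8  30.2] 83.1 zmax [0.021 0.027]
fin 189 [526.  348.6] [16.  49.7] 87.7 zmax [0.062 0.067]
tray 2937 [500.8 347.3] [249.2 256.4] 62.2 zmax [0.007 0.011]
ball 151 [584.3 353. ] [27.  29.5] 43.7 zmax [0.027 0.035]
ball2 289 [577.3 245.5] [38.3 40.5] 84.8 zmax [0.035 0.044]
bottle 471 [ 732.5 -273. ] [46.5 45.1] 51.7 zmax [0.076 0.113]
jar 660 [738.8 260.7] [49.1 48.7] 79.8 zmax [0.097 0.104]
cup 605 [ 354.3 -312.2] [73.2 73.4] 87.8 zmax [0.046 0.062]
chips 344 [533.1  -3.6] [140.  146.8] 88.3 zmax [0.047 0.055]
side table z -0.00025737058086194864
deck 4066 [533.2 -10. ] [180.6 185.9] 12.2 zmax [0.04  0.042]
panwall 719 [625.6   9. ] [194.3 205.3] 12.8 zmax [0.024 0.029]
rib 153 [ 561.3 -337. ] [65. 20.] 66.3 zmax [0.071 0.077]
bar 255 [ 560.3 -335.6] [123.8  33.8] 65.1 zmax [0.022 0.029]
rib2 103 [ 453.  -461.9] [66.1 16.8] 82.0 zmax [0.072 0.076]
bar2 182 [ 451.1 -461. ] [123.5  30. ] 81.2 zmax [0.021 0.03 ]
fin 381 [522.4 348.8] [50.4 15.9] 0.2 zmax [0.061 0.063]
tray 4810 [509.  343.3] [159.9 218.3] 72.4 zmax [0.007 0.009]
ball 269 [579.6 354.6] [29.  25.5] 51.2 zmax [0.026 0.032]
ball2 456 [571.2 251.1] [40.8 34.6] 35.9 zmax [0.032 0.042]
bottle 464 [ 727.9 -265.7] [48.6 35.3] 16.6 zmax [0.066 0.11 ]
jar 1320 [735.2 263.8] [50.8 51.1] 4.9 zmax [0.074 0.102]
cup 658 [ 350.1 -311.1] [73.1 77.7] 32.1 zmax [0.046 0.06 ]
chips 221 [548.1  -9.3] [71.1 85.9] 11.2 zmax [0.048 0.051]
```

```bash
python3 - <<'E'
from m import *
th=np.radians(12.2);R=np.array([[np.cos(th),-np.sin(th)],[np.sin(th),np.cos(th)]])
for c,ce in(('top',(.5367,-.0094)),('side',(.5332,-.0105))):
    z=np.load(c+'0.npz');P=cloud(c,z['d']);p=cv2.cvtColor(z['p'],cv2.COLOR_RGB2HSV)
    m=((p[...,0]>12)&(p[...,0]<35)&(p[...,1]>120)&(p[...,2]>90)&(np.hypot(P[...,0]-ce[0],P[...,1]-ce[1])<.12)).astype(np.uint8)
    n,l,s,_=cv2.connectedComponentsWithStats(m)
    for i in range(1,n):
        if s[i,4]<12: continue
        q=P[l==i]; k=(q[:,:2]-ce)@R
        print(c,s[i,4],np.round(np.median(q,0),3),'reader',np.round(k.min(0),3),np.round(k.max(0),3))
# tray yaw
z=np.load('top0.npz');P=cloud('top',z['d'])
q=near(P,(.525,.349),.15,.003,.0115);q=q[(q[:,1]>.28)&(q[:,1]<.41)&(q[:,0]<.53)]
q=q[(q[:,2]>.0045)&(q[:,2]<.0095)];print(rect(q[:,:2]))
for a in np.arange(-6,7,2):
    t=np.radians(a);print(a,[np.round(np.percentile(q[:,:2]@v,[1,99]),3) for v in (np.array([-np.sin(t),np.cos(t)]),)])
from scipy.spatial.transform import Rotation as Ro
def ori(y,s): 
    zz=s*np.array([np.cos(y),np.sin(y),0]);yy=np.array([0,0,-1.]);return np.column_stack([np.cross(yy,zz),yy,zz])
for s in(1,-1):
  for nm,pos,y in[('g',(.563,-.337,.12),-23),('dA',(.46,-.026,.14),12.2),('dB',(.63,.01,.08),12.2),('tray',(.524,.349,.1),92),('end',(.5,-.05,.2),92)]:
    j=solver.inverse_kinematics(np.array(pos),ori(np.radians(y),s)); print(s,nm,None if j is None else np.round(j,2))
E
```

```text
top 55 [ 0.582 -0.034  0.047] reader [ 0.03  -0.043] [ 0.05  -0.024]
top 61 [0.568 0.031 0.05 ] reader [0.029 0.025] [0.051 0.038]
top 63 [ 0.532 -0.037  0.048] reader [-0.019 -0.037] [-0.001 -0.017]
top 62 [0.524 0.004 0.049] reader [-0.018  0.007] [0.001 0.026]
side 46 [ 0.58  -0.036  0.048] reader [ 0.03  -0.059] [ 0.055 -0.021]
side 49 [ 0.529 -0.039  0.048] reader [-0.021 -0.052] [-0.    -0.014]
side 46 [0.522 0.005 0.049] reader [-0.018 -0.008] [0.004 0.027]
side 55 [0.569 0.028 0.049] reader [0.029 0.009] [0.057 0.04 ]
(array([454.9, 343.9]), array([150. , 127.7]), 0.1)
-6 [array([0.337, 0.446])]
-4 [array([0.321, 0.429])]
-2 [array([0.307, 0.413])]
0 [array([0.292, 0.397])]
2 [array([0.277, 0.381])]
4 [array([0.261, 0.364])]
6 [array([0.244, 0.346])]
1 g [ 0.66  0.6  -0.24  1.65  0.17  0.92 -0.04]
1 dA [ 0.5   0.32 -0.59  2.09  0.25  0.8  -0.03]
1 dB [ 0.38  0.7  -0.63  1.72  0.51  0.9  -0.25]
1 tray [ 0.08  0.89 -1.11  1.69  0.88  1.13  0.32]
1 end [ 0.69  0.35 -0.79  1.93  0.3   0.98  1.37]
-1 g [ 0.21  0.6   0.39  1.68 -0.28  0.92 -2.83]
-1 dA [-1.05  0.61  1.36  2.17 -0.75  0.98 -2.18]
-1 dB [-0.87  1.08  1.33  1.8  -1.12  1.26 -2.13]
-1 tray [-0.14  0.69 -0.7   1.71  0.53  0.95 -2.59]
-1 end [ 0.32  0.26 -0.34  1.96  0.11  0.94 -1.6 ]
```

```bash
cat >> m.py <<'E'
def ori(y,s=1):
    y=np.radians(y);zz=s*np.array([np.cos(y),np.sin(y),0]);yy=np.array([0,0,-1.]);return np.column_stack([np.cross(yy,zz),yy,zz])
RC=np.array([.535,-.010]);th=np.radians(12.2);RR=np.array([[np.cos(th),-np.sin(th)],[np.sin(th),np.cos(th)]])
def rw(x,y,z): return np.array([*(RC+RR@[x,y]),z])
def st(m=''):
    s=env.sense();print(m,'t',round(s['t'],2),np.round(s['ee_pos'],4),'w',round(s['gripper_width'],4),'F',np.round(s['wrist_force'],1),'M',np.round(s['moment'],2))
E
python3 - <<'E'
from m import *
O=ori(-23)
env.reach([.5635,-.337,.16],O);st('above')
p,d=viewer.read_camera('wrist');save('w1.png',p)
env.movel([.5635,-.337,.034],rate=.12);st('down')
effector.grasp(30);st('grasped')
env.movel([.5635,-.337,.134],rate=.15);st('up')
p,d=viewer.read_camera('side');save('s1.png',p)
p,d=viewer.read_camera('wrist');save('w2.png',p)
E
```

```text
above t 3.75 [ 0.5623 -0.3394  0.1602] w 0.0915 F [0.5 0.4 0. ] M [-0.05 -0.05  0.04]
down t 5.0 [ 0.5642 -0.3373  0.0349] w 0.0919 F [ 0.   0.8 -0.1] M [-0.03 -0.05  0.05]
grasped t 6.13 [ 0.5635 -0.337   0.034 ] w 0.0159 F [ 0.1 -0.3 -0.5] M [-0.03 -0.12 -0.01]
up t 6.95 [ 0.5627 -0.3367  0.133 ] w 0.0157 F [ 0.5  0.2 -2.3] M [ 0.   -0.04  0.02]
```

View pics/s1.png

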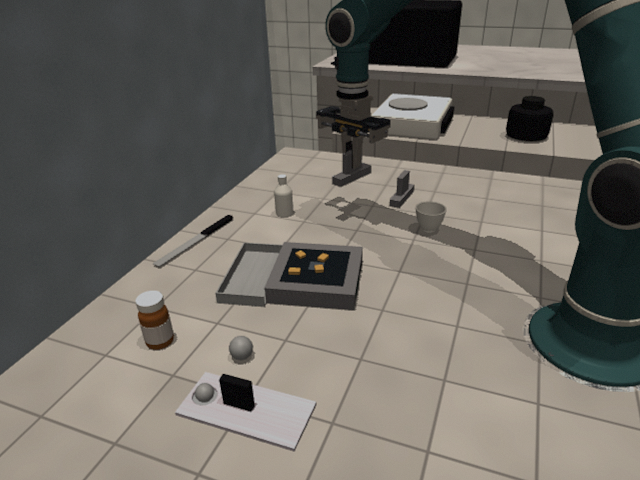

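View pics/w2.png

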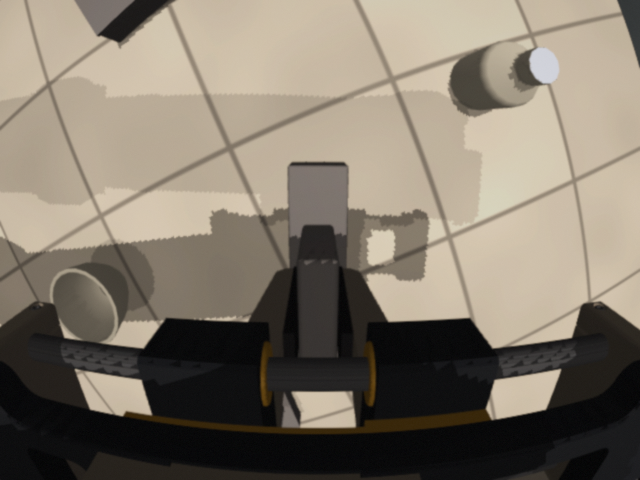

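```bash
python3 - <<'E'
from m import *
O=ori(12.2)
env.movel([.5635,-.337,.16],rate=.2)
env.reach(rw(-.072,-.003,.16),O);st('above deck')
env.movel(rw(-.072,-.003,.0757),rate=.12);st('low')
p,d=viewer.read_camera('side');save('s2.png',p)
p,d=viewer.read_camera('wrist');save('w3.png',p)
E
```

```text
above deck t 8.57 [ 0.4661 -0.0294  0.16  ] w 0.0159 F [-0.3 -0.1 -1.2] M [-0.05 -0.13 -0.01]
low t 9.42 [ 0.4657 -0.0282  0.0758] w 0.0161 F [ 0.2 -0.6 -1.4] M [-0.01 -0.11  0.01]
```

View pics/s2.png

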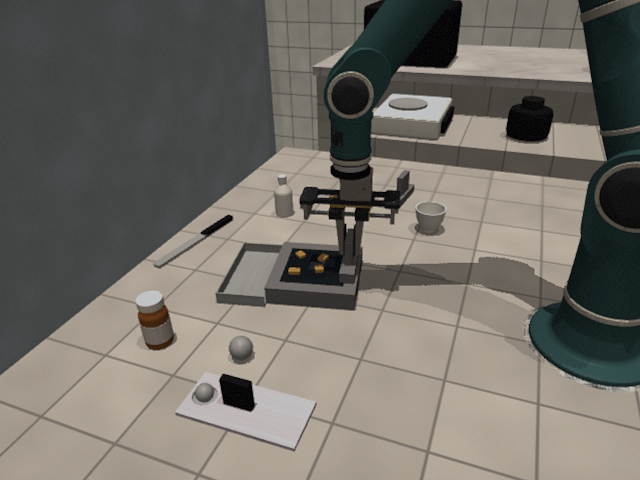

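View pics/w3.png

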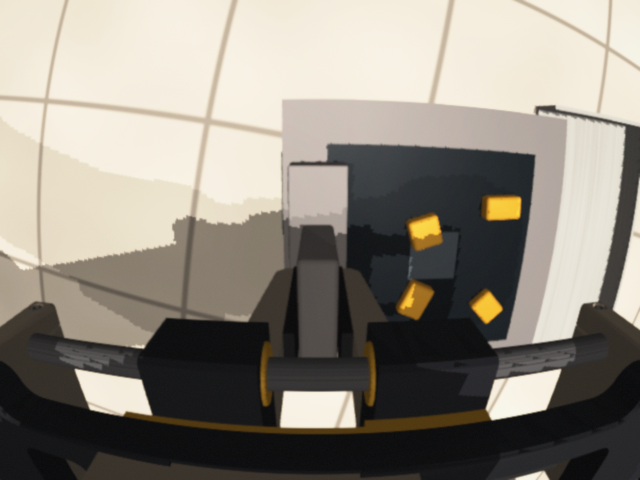

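```bash
python3 - <<'E'
from m import *
env.movel(rw(.02,-.003,.0757),rate=.06);st('mid')
env.movel(rw(.094,-.003,.0757),rate=.05);st('end')
env.pause(.2)
p,d=viewer.read_camera('wrist');save('w4.png',p)
p,d=viewer.read_camera('side');save('s4.png',p)
env.movel(rw(.085,-.003,.15),rate=.15);st('up')
p,d=viewer.read_camera('wrist');save('w5.png',p)
E
```

```text
mid t 11.2 [ 0.555  -0.0088  0.0757] w 0.0158 F [ 0.4 -0.3 -0.7] M [-0.01 -0.07  0.  ]
end t 12.83 [0.6273 0.0068 0.0757] w 0.0159 F [ 0.4 -0.1 -0.8] M [ 0.   -0.11 -0.04]
up t 13.78 [0.6183 0.0048 0.1496] w 0.0157 F [ 0.   0.1 -3. ] M [-0.01 -0.07 -0.  ]
```

View pics/w4.png

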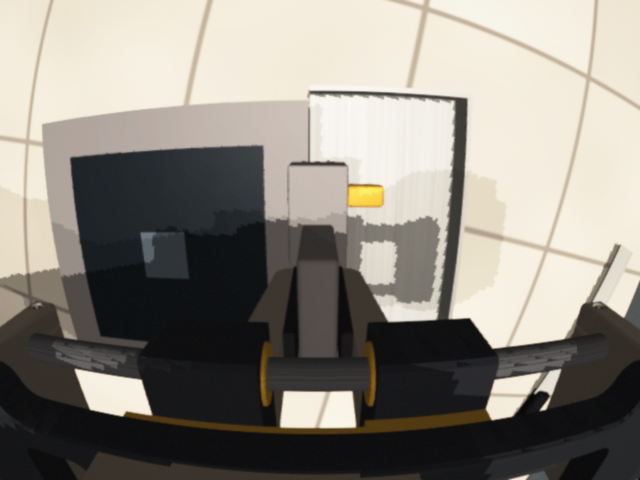

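View pics/w5.png

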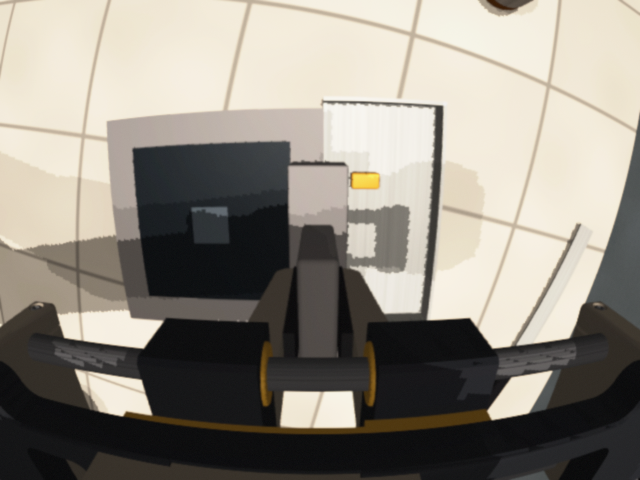

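View pics/s4.png

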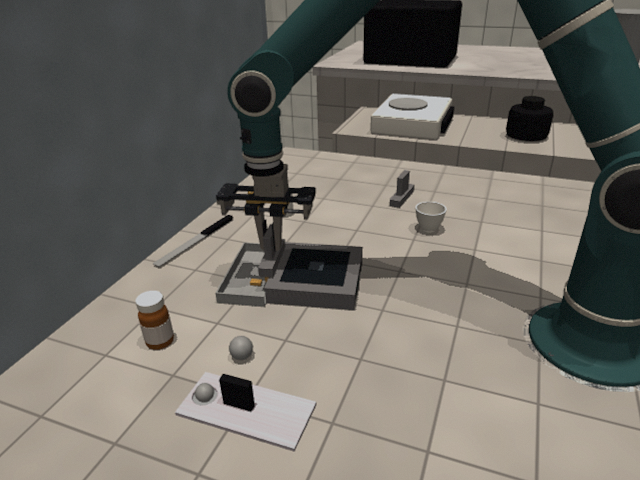

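```bash
python3 - <<'E'
from m import *
env.reach([.52,-.22,.17],ori(-10));st()
for c in ('top','side'):
    p,d=viewer.read_camera(c);save(c+'5.png',p);P=cloud(c,d);ce={'top':(.5367,-.0094),'side':(.5332,-.0105)}[c]
    h=cv2.cvtColor(p,cv2.COLOR_RGB2HSV)
    m=((h[...,0]>12)&(h[...,0]<35)&(h[...,1]>120)&(h[...,2]>70)&(np.hypot(P[...,0]-.6,P[...,1])<.2)).astype(np.uint8)
    n,l,s,_=cv2.connectedComponentsWithStats(m)
    for i in range(1,n):
        if s[i,4]<8: continue
        q=P[l==i]; k=(q[:,:2]-ce)@RR
        print(c,s[i],np.round(np.median(q,0),3),'reader',np.round(k.min(0),3),np.round(k.max(0),3),'zmax',q[:,2].max().round(3))
    cv2.imwrite(f'pics/{c}5c.png',cv2.resize(cv2.cvtColor(p,cv2.COLOR_RGB2BGR)[130:330,200:400],(800,600) if 0 else (600,600)))
E
```

```text
t 14.81 [ 0.5209 -0.218   0.1698] w 0.016 F [ 0.1  0.5 -1.2] M [ 0.02 -0.08 -0.01]
top [283 195   7  10  54] [0.652 0.048 0.014] reader [0.113 0.025] [0.137 0.037] zmax 0.021
top [320 198   7   4  25] [ 0.647 -0.034  0.022] reader [ 0.099 -0.054] [ 0.108 -0.041] zmax 0.027
top [308 202   9   5  33] [ 0.639 -0.009  0.019] reader [ 0.097 -0.031] [ 0.105 -0.012] zmax 0.025
top [293 204   8   6  30] [0.634 0.026 0.021] reader [0.099 0.006] [0.108 0.021] zmax 0.026
side [265 256  12  25  71] [ 0.637 -0.002  0.02 ] reader [ 0.1   -0.056] [0.108 0.025] zmax 0.025
side [250 279  12   7  61] [0.649 0.051 0.013] reader [0.114 0.024] [0.137 0.04 ] zmax 0.016
```

View pics/top5c.png

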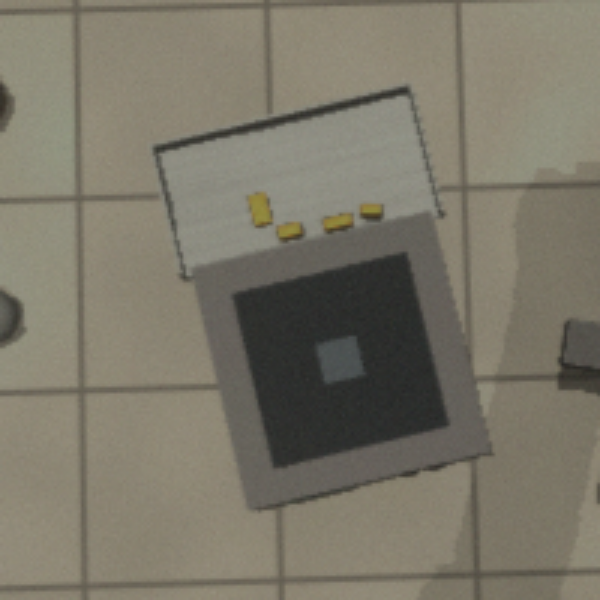

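View pics/side5.png

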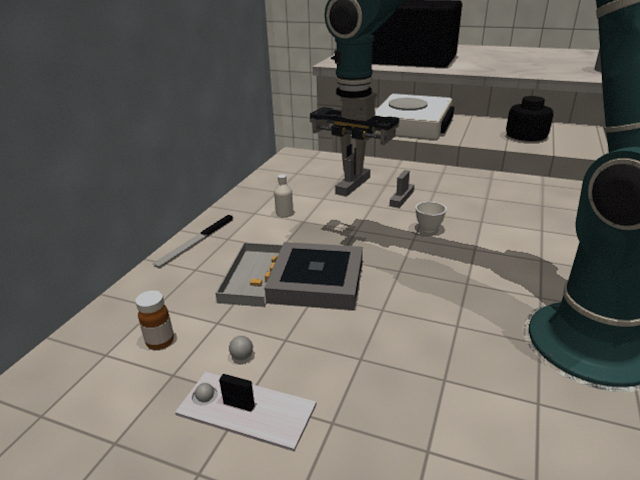

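All four chips are in the pan: one lies flat, three stand on edge by the deck wall, and all tops are below 27 mm. Next I put the scraper back on the bench.

```bash
python3 - <<'E'
from m import *
O=ori(-23)
env.reach([.5635,-.337,.12],O)
env.movel([.5635,-.337,.05],rate=.15)
env.movel([.5635,-.337,.0345],rate=.04);st('down')
effector.release();st('rel')
env.movel([.5635,-.337,.17],rate=.2);env.pause(.2);st('up')
z=np.load('top0.npz');P=cloud('top',z['d'])
f=near(P,(.524,.349),.06,.055,.068)
for k in ('top','side'):
    p,d=viewer.read_camera(k);save(k+'6.png',p);P=cloud(k,d)
    q=near(P,(.525,.349),.04,.03,.07);print(k,'fin',rect(q[:,:2]),len(q))
    p2=p[...].astype(int)
    # plate: light pixels
    q=P.reshape(-1,3);c=p.reshape(-1,3).astype(float)
    m=(q[:,0]>.38)&(q[:,0]<.64)&(q[:,1]>.27)&(q[:,1]<.43)&(q[:,2]<.015)&(c[:,2]>c[:,0]*.97)&(c.mean(1)>100)
    qq=q[m,:2];print(k,'plate',rect(qq),len(qq))
    q=near(P,(.58,.352),.022,.015,.05);print('ball',q.mean(0),rect(q[:,:2]))
    b=near(P,(.563,-.337),.09,.06,.09);print('rib',rect(b[:,:2]))
E
```

```text
down t 16.66 [ 0.5634 -0.337   0.0343] w 0.0156 F [ 0.1  0.  -1.7] M [-0.04 -0.07 -0.03]
rel t 17.84 [ 0.5635 -0.337   0.0345] w 0.0915 F [ 0.4  0.2 -0.1] M [-0.04 -0.04 -0.06]
up t 18.87 [ 0.5628 -0.3366  0.1683] w 0.092 F [0.2 0.7 0.4] M [-0.01 -0.11  0.02]
top fin (array([525.7, 349.5]), array([16.5, 49.7]), 89.6) 252
top plate (array([513.7, 350.8]), array([199.8,  94.2]), 1.3) 3109
ball [0.58380698 0.3518261  0.02613487] (array([584.2, 353. ]), array([27.4, 29.8]), 48.1)
rib (array([ 565.6, -336.8]), array([60. , 17.2]), 67.5)
side fin (array([522.5, 349.3]), array([50.8, 16.5]), 1.6) 674
side plate (array([513.5, 348.9]), array([204.5,  91.8]), 1.4) 2696
ball [0.57802133 0.3574762  0.02519993] (array([580.4, 355.2]), array([26.1, 26.8]), 84.0)
rib (array([ 560.6, -336.1]), array([62.4, 19.2]), 67.2)
```

View pics/side6.png

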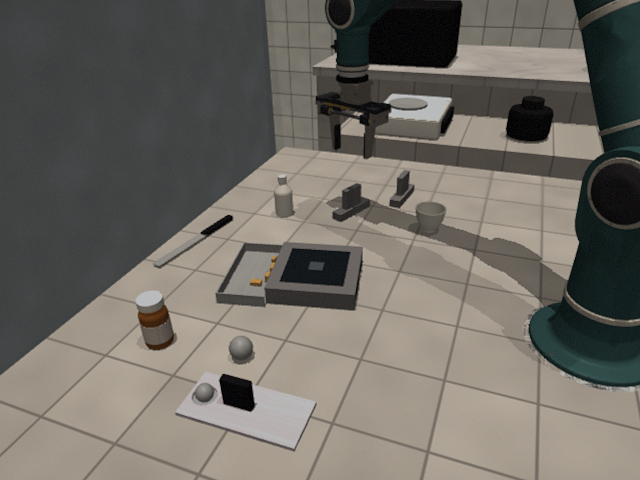

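```bash
python3 - <<'E'
from m import *
O=ori(91.4)
env.movel([.5635,-.337,.25],rate=.25)
env.reach([.524,.3495,.2],O);st('above')
p,d=viewer.read_camera('wrist');save('w7.png',p)
env.movel([.524,.3495,.10],rate=.15);env.movel([.524,.3495,.020],rate=.08);st('down')
effector.grasp(45);st('grasp')
p,d=viewer.read_camera('side');save('s7.png',p)
E
```

```text
above t 21.88 [0.525  0.3483 0.1999] w 0.0922 F [-0.   0.5 -0.8] M [ 0.08 -0.12 -0.  ]
down t 23.9 [0.5243 0.3499 0.0206] w 0.0919 F [-0.2  1.   0. ] M [ 0.08 -0.09 -0.01]
grasp t 25.06 [0.5241 0.349  0.02  ] w 0.0137 F [-0.7 -1.8  1.4] M [-0.27 -0.09 -0.09]
```

View pics/s7.png

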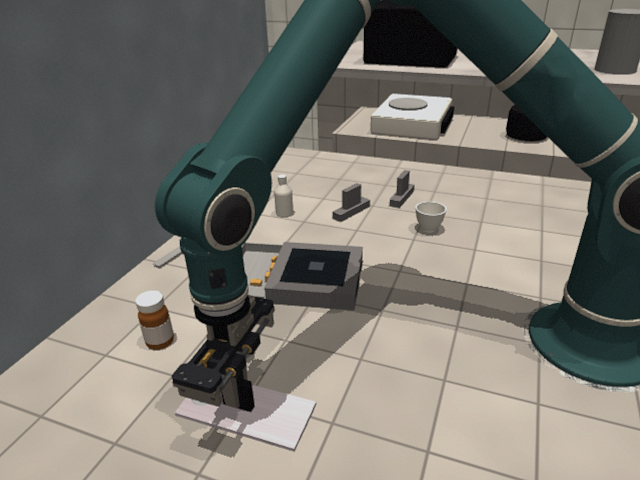

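View pics/w7.png

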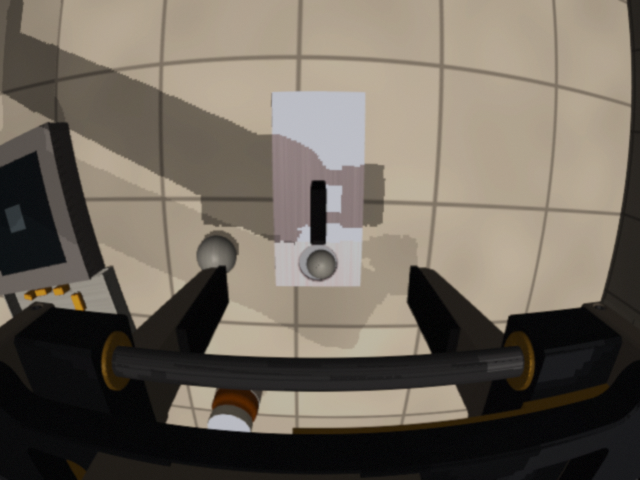

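```bash
python3 - <<'E'
from m import *
s=env.sense();p0=s['ee_pos'];print(np.round(s['joint_positions'],2))
env.movel([.524,.3495,.06],rate=.04);env.pause(.4);st('lift')
p,d=viewer.read_camera('side');save('s8.png',p)
p,d=viewer.read_camera('wrist');save('w8.png',p)
E
```

```text
[-0.05  0.89 -0.86  1.73  0.82  0.93  0.34]
lift t 26.66 [0.524  0.3495 0.0599] w 0.0136 F [ 0.1 -0.5 -4.3] M [ 0.07 -0.13 -0.  ]
```

View pics/s8.png

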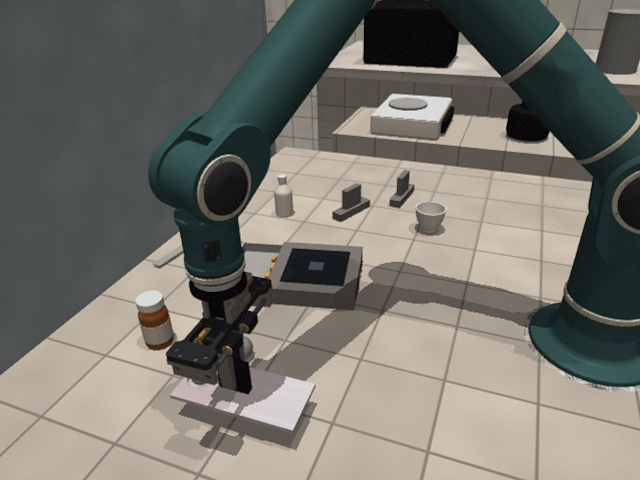

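View pics/w8.png

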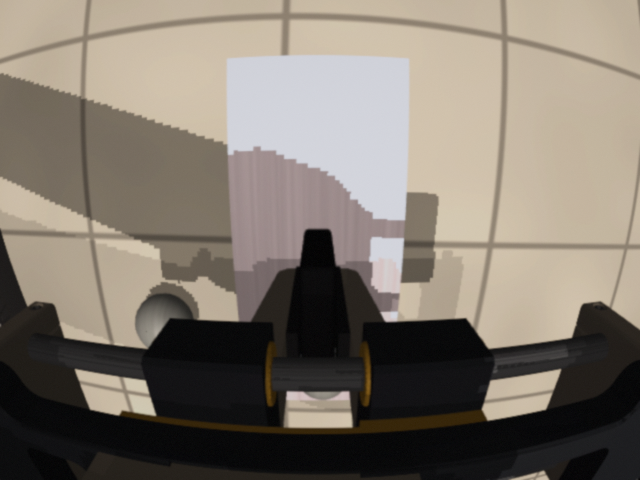

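```bash
python3 - <<'E'
from m import *
a=np.radians(1.4);tg=np.array([.535-.062*np.cos(a),-.010-.062*np.sin(a),.162])
env.movel([.524,.3495,.162],rate=.06);st('lifted')
env.movel(tg,rate=.09);env.pause(1.);st('there');print(tg)
for k in ('top','side','wrist'):
    p,d=viewer.read_camera(k);save(k+'9.png',p);np.savez(k+'9.npz',p=p,d=d)
for k in ('top','side'):
    for n in('pocket','ball_center','tray','window'):
        print(k,n,[(np.round(q['at'],3).tolist(),round(q['score'],2)) for q in tip_of(k,n)])
E
```

```text
lifted t 28.61 [0.5239 0.3493 0.1616] w 0.0135 F [ 0.4 -0.2 -3.1] M [ 0.08 -0.14  0.05]
there t 33.81 [ 0.473  -0.0115  0.162 ] w 0.0139 F [-0.4 -1.1 -4.3] M [ 0.02 -0.13  0.06]
[ 0.47301851 -0.0115148   0.162     ]
top pocket [([0.64, -0.038, 0.012], 0.56)]
top ball_center [([0.577, 0.241, 0.02], 0.68), ([0.561, -0.336, -0.0], 0.49)]
top tray []
top window []
side pocket [([0.536, -0.014, 0.162], 0.63)]
side ball_center [([0.578, 0.248, 0.018], 0.77), ([0.53, -0.007, 0.16], 0.47)]
side tray [([0.472, -0.012, 0.144], 0.94), ([0.738, 0.263, 0.006], 0.3)]
side window [([0.529, -0.012, 0.039], 0.8), ([0.534, -0.009, 0.158], 0.4)]
```

View pics/side9.png

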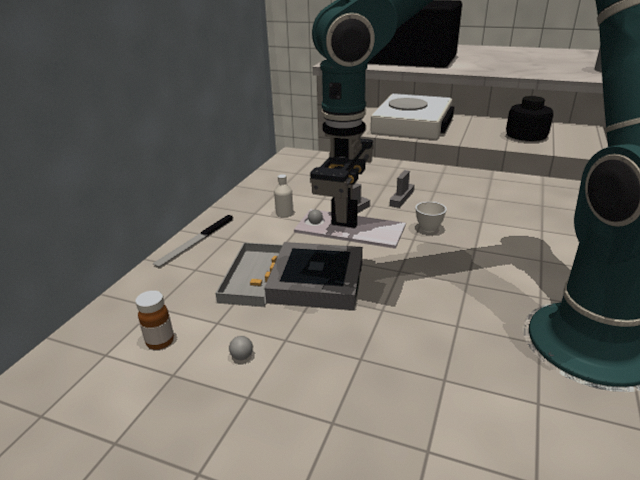

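View pics/top9.png

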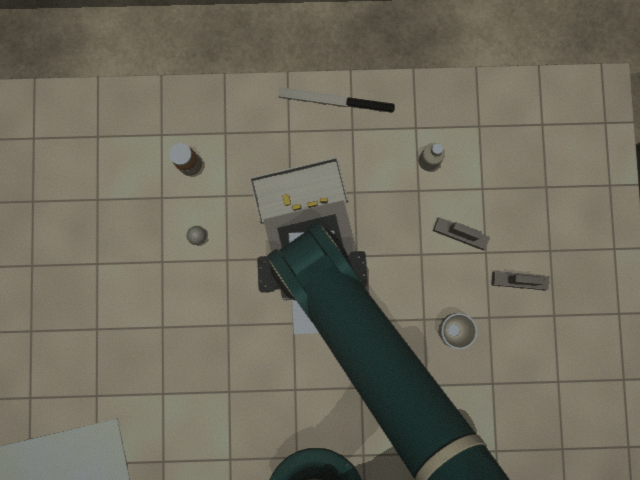

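```bash
python3 - <<'E'
from m import *
z=np.load('side9.npz');P=cloud('side',z['d']).reshape(-1,3)
q=P[(P[:,2]>.135)&(P[:,2]<.16)&(P[:,0]>.36)&(P[:,0]<.57)&(np.abs(P[:,1]+.01)<.06)]
A=np.c_[q[:,:2],np.ones(len(q))];w=np.ones(len(q),bool)
for _ in range(6):
    c=np.linalg.lstsq(A[w],q[w,2],rcond=None)[0];r=q[:,2]-A@c;w=np.abs(r)<.004
print(len(q),w.sum(),'slopes',c[:2],'z at fin',c@[.473,-.0115,1],rect(q[w,:2]))
b=near(P,(.535,-.01),.03,.155,.19);print('ball',b.mean(0),rect(b[:,:2]))
s=env.sense();print(s['t'],np.abs(s['joint_velocities']).max())
E
```

```text
2298 2029 slopes [ 0.00166086 -0.00909141] z at fin 0.1486888744526533 (array([459.3, -10.3]), array([200.2,  95.5]), 1.6)
ball [0.52727569 0.00083651 0.16506261] (array([527.3,  -1.3]), array([28.9, 20.5]), 30.5)
34.3583 0.00272809028061534
```

```bash
python3 -c "
from h import *
print(workorder.finish_job())"
```

```text
the job is handed in; nothing more can be done
None
```

The job is done and handed in at about 34 s of the 72 s allowed. `finish_job` gives no verdict, so the results below come from my own last checks.

- **Chips:** One sweep with the left-hand scraper put all four in the crumb pan. They measured at reader x about 97–137 mm with their tops below 27 mm. Three stand on edge against the deck wall and one lies flat. They were still in the pan in the last top picture.
- **Scraper:** I set it back at its original spot on the bench, upright and let go, well away from the reader and pan.
- **Tray:** It is held about 102 mm above the deck and level to about 0.01 rad. The side camera puts the pocket within about 2–3 mm of the reading square centre. The arm is at rest and the ball is in its pocket.
- **Bystanders:** The bottle, jar and bowl look unmoved in the final pictures; I did not measure them again.

**Checks that disagreed:**
- The top camera could not confirm the tray at the end because the arm covers it. Its network gave only false hits there, such as a "pocket" at bench level.
- The two cameras differ by about 3 mm in x, so I planned with the average of both.

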